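Balance the loaded pounding bar on the rocking stand

TASK

The wooden pounding bar has a steel slug hidden somewhere inside it, so it does not balance at its middle mark. Lift it off its cork-topped rest, feel where it balances, and lay it gently in the red-lipped cradle of the green balance stand at that point, so that it stays there level by itself when you let go. Never let it tip steeply, do not press hard on the stand, and leave everything else on the bench where it is.

Things in the scene. Friction and masses are not known exactly. Their poses are not given: they have to be found in the camera images.
- bar_mid (a point): Pale wooden bar 380 x 30 wide x 40 tall, copper end caps, thin black line round its middle. Origin: centre of its shape, 20 above its underside; x along the bar, z up. Mass about 0.6 kg; a slug of about 0.4 kg is stuck fast inside: it balances up to 90 mm either side of the middle line. Held off its balance point it stays level only in a firm grip (60 N). May lie either way round.
- rest: Fixed low rest that carries the bar at the start: plywood base 350 x 75 mm with two dark wooden posts, each 28 mm long, 60 mm wide, centred 150 mm either side of the origin along x, cork tops 60 mm above the bench; free space under the bar between them. Origin at the centre of its underside; x along the bar it carries. Either side of the bench.
- stand: Fixed green balance stand: base 130 (x) x 110 (y) x 14 mm, and on it a sprung stem with a fork (80 mm wide, top 98 mm) that carries an aluminium rocking cradle. The stem sinks 1 to 2 mm under the bar alone, then by 1 mm for each further 2 N of pressing, and bottoms after 8 mm at about 18 N. Origin at the centre of its underside; x is the direction along which the bar should lie, y is the hinge axis. Hinge axis 88 mm above the bench (stem up), right above the origin.
- cradle (a point): Centre of the cradle's flat floor, 22 mm above the hinge and 110 mm above the bench when level and unloaded. The floor is 84 long (x) and about 42 wide between low red lips that flare outwards and stand 6 mm above the floor; nothing of the stand is higher, so fingers holding the upper part of the bar clear it. Moves with the cradle.
- rocker (a joint): Tilt of the cradle in rad, 0 level, stops at +-0.14; positive lets the stand's +x end go down. A weak centring spring of 0.72 N m/rad (about 0.55 net with the bar on it): the cradle tilts about 0.010 rad for each mm that the bar's balance point lies towards that end from the hinge.
- hoop: Bystander: small wooden hoop lying flat, 90 mm across, 12 tall.
- awl: Bystander: screwdriver-like awl lying flat near the far edge.
- mallet: Bystander: hammer-shaped mallet lying flat on the left.
- glue: Bystander: yellow bottle 60 mm across, 150 tall, upright on the right.
- tin: Bystander: tin 72 mm across, 90 tall, upright on the left.
- mug: Bystander: blue mug 76 mm across, 90 tall, far right.
- offcut: Bystander: wooden block 90 x 50 x 30 mm, on the right.

How it is judged:
By the outcome, as a careful person would: the job done as asked, in the order asked, and still so for the second after the job is handed in, with the robot touching nothing.
It also fails if it takes over 72 s, if anything falls off the work surface, if the arm or the gripper's body presses on something with over 40 N, if the wrist force passes 120 N, or if a joint passes its speed limit or range.

ROBOT

A 7-joint arm with a two-finger parallel gripper is mounted at the origin on the work surface. World frame = base frame: x ahead of the robot, y to its left, z up, the work surface at z = 0. Lengths are in m, angles in degrees, forces in N, time in s.
With the tool pointing down it reaches from about 0.425 to 0.875 m from the base axis. Payload 4.7 kg.
Tool frame: the origin (TCP) lies between the finger pads; the fingertips stand 8 mm ahead of it and the grasp point (between the pads) lies 11 mm behind it; z points along the fingers, y is the line along which they close (so a half turn about z gives the same grasp; the last joint's range is limited). The gripper opens to 87 mm and grips with 3 to 60 N. Pads are 19 mm wide; open, the fingers measure 117 mm over their backs; the gripper's body (75 mm by 190 mm) begins 51 mm behind the grasp point.
Start: joints at [64.578, 18.392, -4.016, 83.108, 1.295, 78.541, -3.26], TCP at [0.287, -0.583, 0.231] pointing down, gripper open.
Joint ranges: [-163.93, 163.93], [-17.29, 119.83], [-79.2, 71.16], [3.27, 140.29], [-89.18, 269.18], [5.43, 117.66], [-154.24, 154.24]. Speed limits (degrees/s): [147.25, 147.25, 180, 180, 180, 180, 180].

INTERFACE

Orientations are given as [roll, pitch, yaw] about the fixed x, y, z axes, in that order (R = Rz(yaw) Ry(pitch) Rx(roll)).
In Python, from cell import env, viewer gives the robot as it stands. The module is installed in compiled form; this text tells all that it offers.
- The arm moves only by the tool arm_command, never from a script. Its argument "series" is a list of rows, each a list of 2 entries, a list of its own where there are three numbers: the shift along the tool's x, y, z in mm, then the turn about the tool's z in rad. A call has exactly 5 rows; each row is the pose to reach, as a shift and turn from the pose commanded when the call began, along the tool's axes at that moment; what a row does not reach only later rows make up. A row lasts 1/10 s, in which the tool goes at most 50 mm and 8.59 degrees, less where a joint would pass 70% of its speed; a pose out of reach is approached as far as the arm can. A call with a gripper value outside its range is refused whole. "grip" is the gripper command: -1 is fully open, 1 is shut, values between are in proportion, set as the call begins (left out, the last holds). The fingers move at their own pace and stop on an object; "grip_force" is the grip in N (left out, the last holds). Time passes only in rows, so rows that repeat a pose let the fingers close, or fill a call up. It gives the time, the measured TCP pose, the force, the opening and the grip force at its end, in the units of the state.
- env.get_obs(): the state, without advancing time (a new reading comes with each control period).
- viewer.read_camera(name): name is "side" or "top" or "wrist"; returns (picture, depth): 400x640x3 uint8, blue, green, red; 400x640 float32, m along the optical axis (not along the pixel's ray), 0 where there is no reading.
- viewer.calibration(name): a dict with "K" (3x3 intrinsics, pixels), "T" (4x4, takes a point from camera to world coordinates); the wrist camera has in their place "hand_eye" (4x4, takes a point from camera to tool coordinates, whose origin is the TCP and whose axes are the flange's). Camera axes: x right, y up, looking along -z (the intrinsics and any distortion apply to the point x, -y, -z); pixel columns grow to the right and rows downward; lengths in m; the calibration is good to about 2 mm. The wrist camera is an equidistant fisheye: a pixel r from the principal point sees the ray r / f radians off the axis. A picture is of the moment at which its call begins: read the wrist's pose just before it. calibration takes no time and is no camera call.
- env.sign_off(): hands the job in; it is judged then, once.
The state is a dict: "time_s": time; "qpos": joint angles; "joint_velocities": joint speeds; "effort": joint torques, N m; "tool_pos": TCP position; "tool_rot": TCP orientation; "force": force on the tool from outside, world axes, zero at the start; "wrist_torque": the same for the moment, N m; "grip_width": finger opening in m; "grasp_force": force on a finger pad.
Only numpy, scipy, OpenCV 4.12 (cv2) and the standard library are available. Lean on these libraries where they do the work, as an engineer would, in place of code of your own. Each camera call takes 0.05 s, during which the arm holds its last target. There are 200 camera calls.

## Working session

There is one attempt and no reset: what is moved stays moved. The work goes in short steps, Python scripts to look and compute and a tool call to move; the robot and the scene stay as the last step left them, time stands still between calls to the robot, and variables do not carry over. Pictures are saved under pics/ and viewed, at most 10 in all, crops included, and the job is handed in when it is done.

Besides the shell and the picture viewer there is one more tool, called after ">>>" as name(argument=value, ...) on one line, values as JSON. arm_command: Moves the arm, as the interface text tells. Its arguments: {"type":"object","properties":{"series":{"type":"array"},"grip":{"type":"number"},"grip_force":{"type":"number"}},"required":["series"]}

```bash
mkdir -p pics; cat > h.py <<'E'
import numpy as np, cv2
from cell import env, viewer
def px2w(name, depth, u, v, d=None):
    c=viewer.calibration(name); K=np.array(c["K"]); T=np.array(c["T"])
    if d is None:
        p=depth[int(v)-1:int(v)+2,int(u)-1:int(u)+2]; p=p[p>0]; d=np.median(p)
    x=(u-K[0,2])/K[0,0]*d; y=(v-K[1,2])/K[1,1]*d
    return (T@[x,-y,-d,1])[:3]
E
python3 - <<'E'
from h import *
o=env.get_obs(); print({k:np.round(v,3).tolist() for k,v in o.items()})
for n in("top","side"):
    im,d=viewer.read_camera(n); cv2.imwrite(f"pics/{n}0.png",im); np.save(f"{n}0.npy",d)
    c=viewer.calibration(n); print(n,{k:np.round(v,3).tolist() for k,v in c.items()})
print({k:np.round(v,4).tolist() for k,v in viewer.calibration("wrist").items()})
E
```

```text
{'time_s': 0.0, 'qpos': [64.578, 18.44, -4.016, 83.176, 1.296, 78.539, -3.26], 'joint_velocities': [-0.015, 0.008, -0.057, 0.061, -0.024, -0.041, -0.01], 'effort': [-0.0, -49.129, -0.404, -31.252, -0.064, 0.044, 0.0], 'tool_pos': [0.287, -0.583, 0.229], 'tool_rot': [-179.89, 0.007, 26.233], 'force': [-0.058, 0.485, -0.062], 'wrist_torque': [0.003, -0.04, 0.013], 'grasp_force': 0.0, 'grip_width': 0.087}
top {'K': [[451.251, 0.0, 318.825], [0.0, 451.251, 204.559], [0.0, 0.0, 1.0]], 'T': [[-0.013, 0.999, -0.052, 0.501], [-1.0, -0.013, 0.002, -0.02], [0.001, 0.052, 0.999, 1.355], [0.0, 0.0, 0.0, 1.0]]}
side {'K': [[450.52, 0.0, 321.447], [0.0, 450.52, 204.608], [0.0, 0.0, 1.0]], 'T': [[-0.875, 0.345, -0.341, 0.126], [-0.485, -0.641, 0.595, 0.799], [-0.014, 0.685, 0.728, 1.084], [0.0, 0.0, 0.0, 1.0]]}
{'K': [[309.7069, 0.0, 319.417], [0.0, 309.7069, 196.4472], [0.0, 0.0, 1.0]], 'hand_eye': [[0.0004, 0.956, 0.2933, 0.0823], [1.0, -0.0003, -0.0003, -0.0004], [-0.0002, 0.2933, -0.956, -0.1538], [0.0, 0.0, 0.0, 1.0]]}
```

View pics/top0.png

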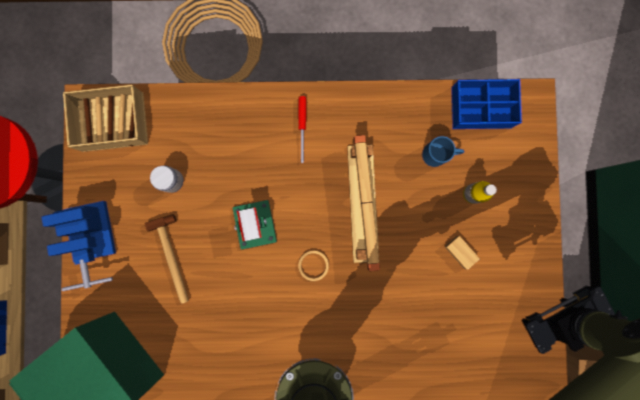

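View pics/side0.png

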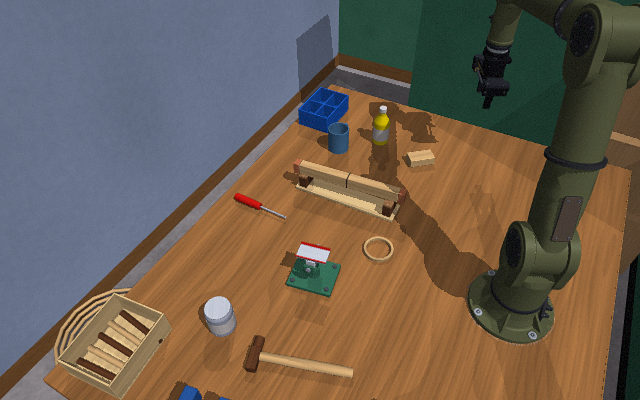

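Top view: the bar runs from about (361,137) to (373,270). The stand is near (254,225), the rest sits under the bar, and the hoop is at (313,265). I'll enlarge both.

```bash
python3 - <<'E'
import cv2,numpy as np
im=cv2.imread("pics/top0.png")
a=cv2.resize(im[195:255,225:285],None,fx=6.6,fy=6.6,interpolation=cv2.INTER_CUBIC)
b=cv2.resize(im[125:285,330:410],None,fx=3.7,fy=3.7,interpolation=cv2.INTER_CUBIC)
o=np.zeros((592,700,3),np.uint8); o[:396,:396]=a; o[:592,400:696]=b
cv2.imwrite("pics/crop0.png",o)
E
```

```text
(no output)
```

View pics/crop0.png

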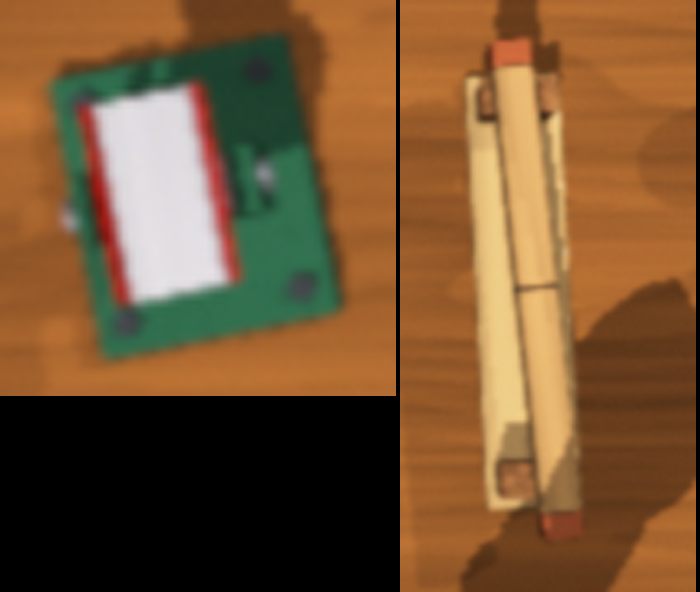

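The crop shows the cradle floor corners at (95,105), (192,85), (232,280) and (132,303). The base corners are (50,80), (288,35), (342,310) and (105,358). The bar's end midpoints are (511,40) and (562,538), with its line at (537,287).

```bash
cat >> h.py <<'E'
def plane(name,u,v,z):
    c=viewer.calibration(name); K=np.array(c["K"]); T=np.array(c["T"])
    r=T[:3,:3]@[(u-K[0,2])/K[0,0],-(v-K[1,2])/K[1,1],-1]; o=T[:3,3]
    return o+r*(z-o[2])/r[2]
E
python3 - <<'E'
from h import *
A=lambda x,y:(225+x/6.6-.5,195+y/6.6-.5); B=lambda x,y:(330+(x-400)/3.7-.5,125+y/3.7-.5)
D=np.load("top0.npy")
def show(n,pts,z,f):
    P=np.array([plane("top",*f(*p),z) for p in pts]); print(n,np.round(P,4).tolist(),"mean",P.mean(0).round(4)); return P
c=show("cradle",[(95,105),(192,85),(232,280),(132,303)],.11,A)
b=show("base",[(50,80),(288,35),(342,310),(105,358)],.014,A)
for P in(c,b):
    v=(P[0]+P[1]-P[2]-P[3])/2; print("len",np.linalg.norm(v),"yaw",np.degrees(np.arctan2(v[1],v[0])),"w",np.linalg.norm(P[0]-P[1]))
r=show("bar ends",[(511,40),(562,538)],.1,B); v=r[0]-r[1]; print(np.linalg.norm(v),np.degrees(np.arctan2(v[1],v[0])))
show("barline",[(537,287)],.1,B)
for p in[(537,287),(515,100),(555,480)]:print("depth",px2w("top",D,*B(*p)))
for p in[(160,190),(130,290),(200,110)]:print("depthc",px2w("top",D,*A(*p)))
# depth-based fit of bar top
im=cv2.imread("pics/top0.png")
vv,uu=np.mgrid[120:290,335:400]; P=np.array([px2w("top",D,u,v,D[v,u]) for u,v in zip(uu.ravel(),vv.ravel()) if D[v,u]>0])
S=P[(P[:,2]>.085)&(P[:,2]<.115)]; print(len(S),S.mean(0)); m=cv2.minAreaRect((S[:,:2]*1000).astype(np.float32)); print(m)
S=P[(P[:,2]>.05)&(P[:,2]<.07)]; print("post",len(S),S.mean(0))
vv,uu=np.mgrid[190:260,220:290]; P=np.array([px2w("top",D,u,v,D[v,u]) for u,v in zip(uu.ravel(),vv.ravel()) if D[v,u]>0])
S=P[P[:,2]>.1]; print(len(S),S.mean(0),S[:,2].min(),S[:,2].max(),cv2.minAreaRect((S[:,:2]*1000).astype(np.float32)))
co=np.linalg.lstsq(np.c_[S[:,:2]-S[:,:2].mean(0),np.ones(len(S))],S[:,2],rcond=None)[0];print(co)
E
```

```text
cradle [[0.5521, 0.1987, 0.11], [0.56, 0.1581, 0.11], [0.4783, 0.1419, 0.11], [0.4693, 0.1837, 0.11]] mean [0.5149 0.1706 0.11  ]
base [[0.5676, 0.2358, 0.014], [0.5865, 0.1284, 0.014], [0.4625, 0.1051, 0.014], [0.4425, 0.2116, 0.014]] mean [0.5148 0.1702 0.014 ]
len 0.08367655222963524 yaw 10.769193531714034 w 0.04135656563293903
len 0.12682828693131357 yaw 10.802759909644042 w 0.1090394031801179
bar ends [[0.759, -0.1389, 0.1], [0.383, -0.1702, 0.1]] mean [ 0.571  -0.1546  0.1   ]
0.3773121767575765 4.767208946275265
barline [[0.5711, -0.1551, 0.1]] mean [ 0.5711 -0.1551  0.1   ]
depth [ 0.57112892 -0.15520082  0.09899333]
depth [ 0.71313271 -0.14109969  0.09993639]
depth [ 0.42623266 -0.16583092  0.10015932]
depthc [0.51622251 0.17145983 0.11183865]
depthc [0.47475294 0.1844804  0.10992344]
depthc [0.54937467 0.15456005 0.11200352]Traceback (most recent call last):
  File "<stdin>", line 16, in <module>
  File "h.py", line 4, in px2w
    c=viewer.calibration(name); K=np.array(c["K"]); T=np.array(c["T"])
ValueError: time passes only in moves, steps and waits
```

>>> arm_command(series=[[[30,-17,0],0.05],[[75,-43,0],0.13],[[118,-68,0],0.21],[[160,-93,0],0.29],[[205,-120,0],0.374]], grip=-1, grip_force=60)

```text
time_s: 0.6
tool_pos: [0.4171, -0.3855, 0.2302]
tool_rot: [-180.0, 0.0, 4.6]
force: [1.5, -0.2, -0.1]
grip_width: 0.0871
grasp_force: 0.0
```

```bash
cat >> h.py <<'E'
def go(x,y,z,yaw):
    from scipy.spatial.transform import Rotation as R
    o=env.get_obs(); p=np.array(o["tool_pos"]); rot=R.from_euler("xyz",o["tool_rot"],degrees=True)
    print("t",o["time_s"],"at",np.round(p,4),np.round(o["tool_rot"],2),"w",o["grip_width"])
    print("shift mm",np.round(1000*rot.inv().apply(np.array([x,y,z])-p),1),"turn",round(np.radians(o["tool_rot"][2]-yaw),4))
E
python3 -c "
from h import *
go(.571,-.155,.23,4.77)"
```

```text
t 0.6 at [ 0.4171 -0.3855  0.2302] [-1.7998e+02  2.0000e-02  4.6000e+00] w 0.08705519426372345
shift mm [ 1.719e+02 -2.174e+02  2.000e-01] turn -0.003
```

>>> arm_command(series=[[[25,-32,0],0],[[55,-69,0],0],[[84,-106,0],0],[[113,-143,0],0],[[143,-180,0],0]])

```text
time_s: 1.1
tool_pos: [0.5443, -0.1945, 0.2303]
tool_rot: [180.0, 0.0, 4.8]
force: [0.5, -0.1, 0.4]
grip_width: 0.0869
grasp_force: 0.0
```

>>> arm_command(series=[[[15,-19,0],-0.003],[[25,-32,0],-0.003],[[29,-37,0],-0.003],[[29,-37,0],-0.003],[[29,-37,0],-0.003]])

```text
time_s: 1.6
tool_pos: [0.569, -0.1582, 0.2303]
tool_rot: [180.0, 0.1, 4.9]
force: [-0.6, -0.0, 0.1]
grip_width: 0.0869
grasp_force: 0.0
```

```bash
cat >> h.py <<'E'
def wpix(name_pts,o,z):
    "wrist fisheye pixels -> world on plane z"
    from scipy.spatial.transform import Rotation as R
    c=viewer.calibration("wrist");K=np.array(c["K"]);H=np.array(c["hand_eye"])
    T=np.eye(4);T[:3,:3]=R.from_euler("xyz",o["tool_rot"],degrees=True).as_matrix();T[:3,3]=o["tool_pos"];T=T@H
    out=[]
    for u,v in name_pts:
        q=np.array([u-K[0,2],v-K[1,2]]);r=np.hypot(*q);th=r/K[0,0];q=q/max(r,1e-9)*np.sin(th)
        d=T[:3,:3]@[q[0],-q[1],-np.cos(th)];out.append(T[:3,3]+d*(z-T[2,3])/d[2])
    return np.array(out)
E
python3 - <<'E'
from h import *
go(.571,-.155,.23,4.77)
o=env.get_obs(); print(np.round(o["force"],2),np.round(o["wrist_torque"],3))
im,d=viewer.read_camera("wrist"); cv2.imwrite("pics/w1.png",im); np.save("w1.npy",d)
E
```

```text
t 1.6 at [ 0.569  -0.1582  0.2303] [1.7996e+02 6.0000e-02 4.8800e+00] w 0.08694019999936534
shift mm [ 2.3 -3.   0.3] turn 0.0018
[-0.55 -0.01  0.14] [ 0.006 -0.005  0.029]
```

View pics/w1.png

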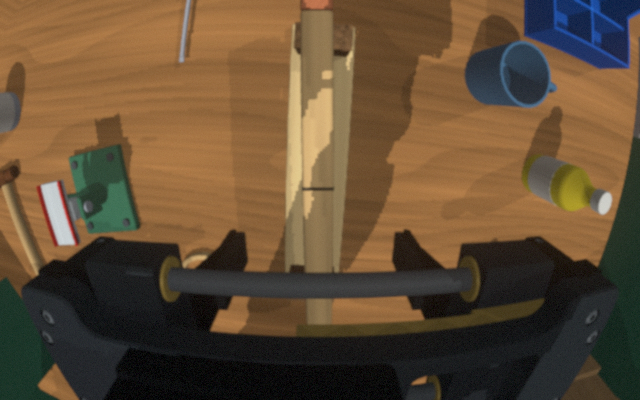

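The wrist view shows the middle line at (318,188), with the bar's edges at about 302.5 and 334. Near row 12 the bar spans about 302 to 332.

```bash
python3 - <<'E'
from h import *
o=env.get_obs()
P=wpix([(318.3,188),(302.5,188),(334,188),(302,12),(332,12)],o,.1);print(P.round(4))
a=(P[1]+P[2])/2;b=(P[3]+P[4])/2;v=b-a;print(np.degrees(np.arctan2(v[1],v[0])))
go(P[0][0],P[0][1],.08,4.77)
E
```

```text
[[ 0.572  -0.1564  0.1   ]
 [ 0.5707 -0.1414  0.1   ]
 [ 0.5732 -0.1713  0.1   ]
 [ 0.7363 -0.1277  0.1   ]
 [ 0.7385 -0.1547  0.1   ]]
5.239089156332484
t 1.65 at [ 0.5689 -0.1585  0.2304] [1.7996e+02 4.0000e-02 4.8400e+00] w 0.08715188133402202
shift mm [  3.3  -1.9 150.3] turn 0.0013
```

>>> arm_command(series=[[[2,-1,20],0],[[3,-2,50],0],[[3,-2,80],0],[[3,-2,110],0],[[3,-2,130],0]])

```text
time_s: 2.15
tool_pos: [0.5706, -0.1561, 0.0982]
tool_rot: [-180.0, 0.2, 4.8]
force: [-0.1, 0.3, -0.1]
grip_width: 0.0867
grasp_force: 0.0
```

>>> arm_command(series=[[[0,0,10],0],[[0,0,18],0],[[0,0,20],0],[[0,0,20],0],[[0,0,20],0]])

```text
time_s: 2.65
tool_pos: [0.5733, -0.1548, 0.0817]
tool_rot: [179.9, -0.1, 5.0]
force: [0.4, -0.6, -0.1]
grip_width: 0.0873
grasp_force: 0.0
```

>>> arm_command(series=[[[0,0,0],0],[[0,0,0],0],[[0,0,0],0],[[0,0,0],0],[[0,0,0],0]], grip=1, grip_force=60)

```text
time_s: 3.15
tool_pos: [0.5725, -0.1545, 0.0806]
tool_rot: [180.0, -0.0, 5.0]
force: [0.2, 0.3, -0.3]
grip_width: 0.0547
grasp_force: 0.0
```

>>> arm_command(series=[[[0,0,0],0],[[0,0,0],0],[[0,0,0],0],[[0,0,0],0],[[0,0,0],0]])

```text
time_s: 3.65
tool_pos: [0.5725, -0.155, 0.0805]
tool_rot: [180.0, -0.0, 5.0]
force: [0.6, -1.1, -1.4]
grip_width: 0.0296
grasp_force: 60.0
```

Gripped at the middle, opening 29.6 mm. Next, a small slow lift to weigh it.

>>> arm_command(series=[[[0,0,-2],0],[[0,0,-5],0],[[0,0,-9],0],[[0,0,-12],0],[[0,0,-12],0]])

```text
time_s: 4.15
tool_pos: [0.5727, -0.1545, 0.0929]
tool_rot: [180.0, -0.0, 5.0]
force: [0.2, -0.9, -5.6]
grip_width: 0.0295
grasp_force: 60.0
```

>>> arm_command(series=[[[0,0,0],0],[[0,0,0],0],[[0,0,0],0],[[0,0,0],0],[[0,0,0],0]])

```text
time_s: 4.65
tool_pos: [0.5724, -0.1545, 0.0924]
tool_rot: [-180.0, 0.0, 5.0]
force: [-0.2, 0.5, -6.6]
grip_width: 0.0293
grasp_force: 60.0
```

```bash
python3 - <<'E'
from h import *
from scipy.spatial.transform import Rotation as R
F=[];M=[]
for i in range(8):
    o=env.get_obs();F.append(o["force"]);M.append(o["wrist_torque"])
    viewer.read_camera("top")
F=np.array(F);M=np.array(M);print(F.round(2).tolist(),M.round(3).tolist())
f=F.mean(0);m=M.mean(0);y=np.radians(5.0)
print(f,m,"|Mh|",np.hypot(*m[:2]), "world: along-bar r=",-(m[1]*np.cos(y)-m[0]*np.sin(y))/f[2], "tool-axes moment",R.from_euler("xyz",o["tool_rot"],degrees=True).inv().apply(m))
print(o["tool_pos"],o["tool_rot"])
im,d=viewer.read_camera("side");cv2.imwrite("pics/side1.png",cv2.resize(im[140:240,270:430],None,fx=5,fy=5,interpolation=cv2.INTER_CUBIC))
E
```

```text
[[-0.19, 0.49, -6.61], [-0.22, 0.24, -5.56], [0.17, 1.04, -6.66], [0.54, 0.25, -6.4], [-0.0, 0.68, -6.02], [0.71, -0.76, -5.6], [-0.93, -0.28, -5.28], [0.56, 0.82, -4.65]] [[-0.029, 0.378, 0.03], [-0.004, 0.394, -0.017], [-0.003, 0.425, -0.009], [-0.008, 0.363, -0.042], [-0.004, 0.402, 0.011], [0.046, 0.45, 0.028], [-0.016, 0.468, -0.051], [0.009, 0.401, -0.006]]
[ 0.07925316  0.31067203 -5.84946467] [-0.00111951  0.41011663 -0.00706556] |Mh| 0.41011816250502736 world: along-bar r= 0.06986170728623714 tool-axes moment [ 0.03444094 -0.40867009  0.00702902]
[ 0.57250209 -0.15454065  0.09253178] [1.79994966e+02 1.04464412e-03 4.97364698e+00]
```

View pics/side1.png

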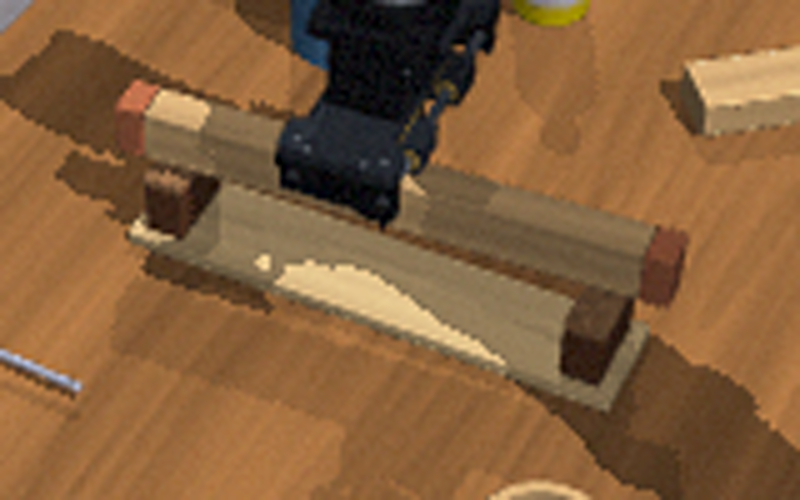

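The bar is lifted and looks level, clear of both posts. It weighs about 5.85 N with a +0.41 N·m moment about y, so the balance point is about 70 mm toward the +x end. I'll set it down and regrip there.

>>> arm_command(series=[[[0,0,4],0],[[0,0,8],0],[[0,0,11],0],[[0,0,12],0],[[0,0,12],0]])

```text
time_s: 5.6
tool_pos: [0.5726, -0.1546, 0.0807]
tool_rot: [180.0, -0.0, 5.0]
force: [-0.8, -0.9, -4.0]
grip_width: 0.0297
grasp_force: 60.0
```

>>> arm_command(series=[[[0,0,0],0],[[0,0,0],0],[[0,0,0],0],[[0,0,0],0],[[0,0,0],0]], grip=-0.3)

```text
time_s: 6.1
tool_pos: [0.5728, -0.1546, 0.0809]
tool_rot: [180.0, -0.0, 5.0]
force: [0.6, 0.6, 0.6]
grip_width: 0.055
grasp_force: 0.0
```

>>> arm_command(series=[[[10,0,0],0],[[30,0,0],0],[[50,0,0],0],[[64,0,0],0],[[70,0,0],0]])

```text
time_s: 6.6
tool_pos: [0.6441, -0.1477, 0.0804]
tool_rot: [-180.0, -0.1, 5.0]
force: [0.3, 0.7, 0.3]
grip_width: 0.0567
grasp_force: 0.0
```

>>> arm_command(series=[[[0,0,0],0],[[0,0,0],0],[[0,0,0],0],[[0,0,0],0],[[0,0,0],0]], grip=1)

```text
time_s: 7.1
tool_pos: [0.6418, -0.1487, 0.0807]
tool_rot: [180.0, 0.0, 5.0]
force: [-0.5, 0.1, 0.3]
grip_width: 0.0295
grasp_force: 60.0
```

>>> arm_command(series=[[[0,0,0],0],[[0,0,0],0],[[0,0,-3],0],[[0,0,-8],0],[[0,0,-14],0]])

```text
time_s: 7.6
tool_pos: [0.6415, -0.1483, 0.0937]
tool_rot: [-180.0, 0.1, 5.0]
force: [0.9, 0.1, -6.2]
grip_width: 0.0293
grasp_force: 60.0
```

>>> arm_command(series=[[[0,0,0],0],[[0,0,0],0],[[0,0,0],0],[[0,0,0],0],[[0,0,0],0]])

```text
time_s: 8.1
tool_pos: [0.6421, -0.1485, 0.0943]
tool_rot: [-180.0, 0.0, 5.0]
force: [-0.4, 0.3, -5.6]
grip_width: 0.0293
grasp_force: 60.0
```

```bash
cat > weigh.py <<'E'
from h import *
F=[];M=[]
for i in range(20):
    o=env.get_obs();F.append(o["force"]);M.append(o["wrist_torque"]);viewer.read_camera("top")
f=np.mean(F,0);m=np.mean(M,0);s=np.std(M,0)/20**.5
y=np.radians(o["tool_rot"][2]);print(f,m,s,"r",(m[1]*np.cos(y)-m[0]*np.sin(y))/5.89)
print(o["time_s"],o["tool_pos"],o["tool_rot"],o["grip_width"],o["grasp_force"])
E
python3 weigh.py
```

```text
[-0.15615311 -0.05516604 -5.64572714] [ 0.01674587 -0.0067665   0.00351851] [0.0047711  0.00485515 0.0060758 ] r -0.0013910787166591405
9.05 [ 0.64222456 -0.14846406  0.09454278] [1.79994298e+02 1.85269027e-03 4.97580524e+00] 0.029977348179739387 59.997340086847544
```

>>> arm_command(series=[[[0,0,-10],0],[[0,0,-28],0],[[0,0,-50],0],[[-2,-5,-75],0],[[-6,-20,-95],-0.01]])

```text
time_s: 9.6
tool_pos: [0.6351, -0.1314, 0.1919]
tool_rot: [179.9, -0.1, 5.4]
force: [-0.0, 0.8, -6.3]
grip_width: 0.0294
grasp_force: 60.0
```

>>> arm_command(series=[[[-7,-25,-5],-0.01],[[-16,-55,-10],-0.03],[[-26,-85,-10],-0.05],[[-36,-115,-10],-0.07],[[-46,-145,-10],-0.09]])

```text
time_s: 10.1
tool_pos: [0.5743, 0.0121, 0.2007]
tool_rot: [180.0, -0.1, 10.8]
force: [0.1, -1.5, -6.4]
grip_width: 0.0298
grasp_force: 60.0
```

>>> arm_command(series=[[[-6,-22,0],0],[[-11,-38,0],0],[[-14,-48,0],0],[[-15,-52,0],0],[[-15,-52,0],0]])

```text
time_s: 10.6
tool_pos: [0.5506, 0.0587, 0.1997]
tool_rot: [180.0, -0.0, 10.7]
force: [0.0, -0.6, -4.8]
grip_width: 0.0296
grasp_force: 60.0
```

```bash
python3 - <<'E'
from h import *
go(.5148,.1705,.2,10.8)
o=env.get_obs()
im,d=viewer.read_camera("wrist"); cv2.imwrite("pics/w2.png",im); np.save("w2.npy",d)
E
```

```text
t 10.6 at [0.5506 0.0587 0.1997] [ 1.7997e+02 -2.0000e-02  1.0680e+01] w 0.029569397846575942
shift mm [ -14.4 -116.5   -0.3] turn -0.002
```

View pics/w2.png

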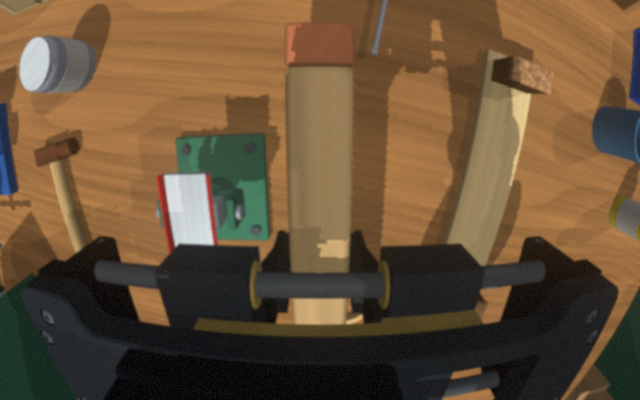

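The wrist view shows the stand base corners at (176,137), (265,133) and (269,238), and the cradle floor's far corners at (165,175) and (208,174).

```bash
python3 - <<'E'
from h import *
o=env.get_obs()
B=wpix([(176.5,137),(265,133),(269,239)],o,.014);C=wpix([(164.5,175.5),(209,174)],o,.11)
print(B.round(4).tolist(),C.round(4).tolist(),"base centre",((B[0]+B[2])/2).round(4))
for n,v in(("len",B[1]-B[2]),("wid",B[0]-B[1]),("cw",C[0]-C[1])):print(n,np.linalg.norm(v),np.degrees(np.arctan2(v[1],v[0])))
y=np.radians(10.8);print("cradle centre",(C.mean(0)-.042*np.array([np.cos(y),np.sin(y),0])).round(4))
E
```

```text
[[0.5699, 0.2331, 0.014], [0.59, 0.127, 0.014], [0.4646, 0.1047, 0.014]] [[0.5518, 0.1974, 0.11], [0.5603, 0.1548, 0.11]] base centre [0.5173 0.1689 0.014 ]
len 0.12733574138830253 10.101143843327078
wid 0.10801051657354359 100.69900097963611
cw 0.04341620438776146 101.25433099455765
cradle centre [0.5148 0.1682 0.11  ]
```

>>> arm_command(series=[[[-2,-15,0],0],[[-5,-42,0],0],[[-8,-72,0],0],[[-11,-100,0],-0.002],[[-13,-115,0],-0.002]])

```text
time_s: 11.15
tool_pos: [0.5151, 0.173, 0.1996]
tool_rot: [-179.9, 0.0, 11.0]
force: [-0.3, 1.0, -5.7]
grip_width: 0.0297
grasp_force: 60.0
```

>>> arm_command(series=[[[0,0,8],0],[[0,0,22],0],[[0,0,38],0],[[0,0,50],0],[[0,0,54],0]])

```text
time_s: 11.65
tool_pos: [0.5153, 0.1676, 0.143]
tool_rot: [180.0, 0.2, 10.7]
force: [0.9, -0.2, -5.8]
grip_width: 0.0297
grasp_force: 60.0
```

```bash
python3 - <<'E'
from h import *
go(.5165,.1697,.134,10.8)
im,d=viewer.read_camera("side"); cv2.imwrite("pics/side2.png",cv2.resize(im[180:320,210:410],None,fx=4,fy=4,interpolation=cv2.INTER_CUBIC))
E
```

```text
t 11.65 at [0.5153 0.1676 0.143 ] [179.95   0.23  10.68] w 0.029692016572218847
shift mm [ 1.6 -1.9  8.9] turn -0.0021
```

View pics/side2.png

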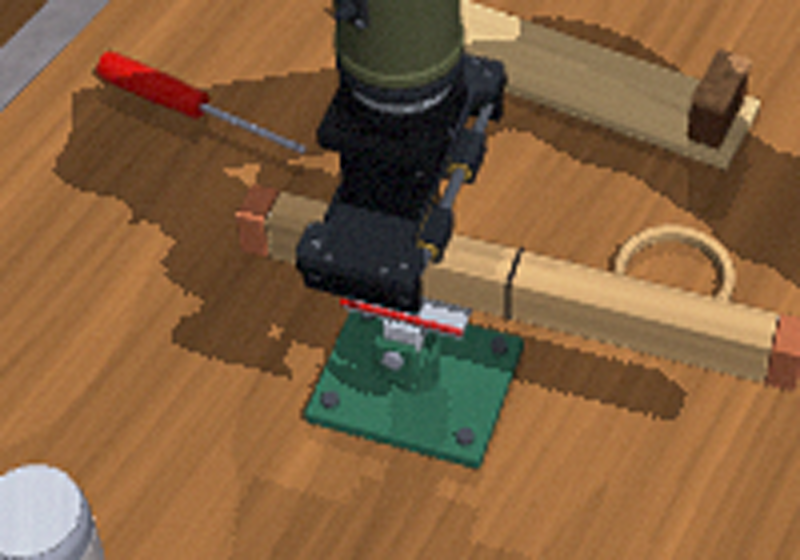

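The bar sits over the cradle, roughly centred and about 12 mm above it, with the black line at (513,285). I'll let it settle, then correct.

>>> arm_command(series=[[[0,0,0],0],[[0,0,0],0],[[0,0,0],0],[[0,0,0],0],[[0,0,0],0]])

```text
time_s: 12.2
tool_pos: [0.5164, 0.1698, 0.1459]
tool_rot: [180.0, -0.0, 10.8]
force: [-0.3, 0.2, -5.3]
grip_width: 0.0297
grasp_force: 60.0
```

```bash
python3 -c "
from h import *
go(.5165,.1697,.134,10.8)"
```

```text
t 12.2 at [0.5164 0.1698 0.1459] [ 1.7999e+02 -4.0000e-02  1.0820e+01] w 0.02965734607189514
shift mm [ 0.1  0.1 11.9] turn 0.0004
```

Now I'll lower slowly to the expected contact.

>>> arm_command(series=[[[0,0,4],0],[[0,0,8],0],[[0,0,11],0],[[0,0,13],0],[[0,0,14],0]])

```text
time_s: 12.7
tool_pos: [0.516, 0.1696, 0.1311]
tool_rot: [180.0, 0.0, 10.8]
force: [-0.0, -0.3, -5.9]
grip_width: 0.0296
grasp_force: 60.0
```

>>> arm_command(series=[[[0,0,0.5],0],[[0,0,1],0],[[0,0,1],0],[[0,0,1],0],[[0,0,1],0]])

```text
time_s: 13.2
tool_pos: [0.5163, 0.1697, 0.1307]
tool_rot: [180.0, -0.0, 10.8]
force: [-0.6, -0.2, -4.9]
grip_width: 0.0296
grasp_force: 60.0
```

```bash
python3 weigh.py
```

```text
[ 0.10941897  0.20245635 -4.82021019] [ 0.03734208 -0.03155594  0.01440581] [0.00641988 0.00986797 0.00760353] r -0.006452388655803704
14.15 [0.51630755 0.16975648 0.13059858] [ 1.79997467e+02 -1.57148835e-02  1.08193090e+01] 0.02963068225246079 59.99729692004621
```

>>> arm_command(series=[[[0,0,0.5],0],[[0,0,1],0],[[0,0,1.5],0],[[0,0,1.5],0],[[0,0,1.5],0]])

```text
time_s: 14.7
tool_pos: [0.5163, 0.1698, 0.1293]
tool_rot: [180.0, -0.0, 10.8]
force: [-0.5, 0.2, -1.4]
grip_width: 0.0293
grasp_force: 60.0
```

```bash
python3 weigh.py
```

```text
[ 0.14851321  0.16510886 -1.40486912] [ 0.02861413 -0.02651873 -0.0018208 ] [0.00655912 0.01484143 0.00613065] r -0.005334213203999511
15.65 [0.51631484 0.16974436 0.12907113] [ 1.79997812e+02 -1.43808725e-02  1.08192047e+01] 0.029500463754589142 59.99711042270064
```

>>> arm_command(series=[[[0,0,0.4],0],[[0,0,0.7],0],[[0,0,0.7],0],[[0,0,0.7],0],[[0,0,0.7],0]])

```text
time_s: 16.2
tool_pos: [0.5163, 0.1697, 0.1284]
tool_rot: [180.0, -0.0, 10.8]
force: [0.4, 0.1, 0.1]
grip_width: 0.0294
grasp_force: 60.0
```

>>> arm_command(series=[[[0,0,0],0],[[0,0,0],0],[[0,0,0],0],[[0,0,0],0],[[0,0,0],0]], grip_force=3)

```text
time_s: 16.7
tool_pos: [0.5162, 0.1698, 0.1283]
tool_rot: [180.0, -0.0, 10.8]
force: [-0.1, 0.1, 0.8]
grip_width: 0.0301
grasp_force: 3.0
```

>>> arm_command(series=[[[0,0,0],0],[[0,0,0],0],[[0,0,0],0],[[0,0,0],0],[[0,0,0],0]], grip=0)

```text
time_s: 17.2
tool_pos: [0.5162, 0.1697, 0.1283]
tool_rot: [180.0, 0.0, 10.8]
force: [0.7, -0.3, 0.5]
grip_width: 0.0433
grasp_force: 0.0
```

```bash
cat > tilt.py <<'E'
from h import *
c=viewer.calibration("side");K=np.array(c["K"]);T=np.array(c["T"])
S=[]
for n in("side","top"):
    c=viewer.calibration(n);K=np.array(c["K"]);T=np.array(c["T"])
    im,d=viewer.read_camera(n)
    v,u=np.nonzero(d>0);z=d[v,u]
    P=np.c_[(u-K[0,2])/K[0,0]*z,-(v-K[1,2])/K[1,1]*z,-z,np.ones(len(z))]@T.T
    a=np.radians(10.8);q=P[:,:2]-[.5155,.1697];s=q@[np.cos(a),np.sin(a)];w=q@[-np.sin(a),np.cos(a)]
    k=(abs(w)<.011)&(P[:,2]>.115)&(P[:,2]<.19)&(s>-.26)&(s<.12)&(abs(s+0.0)>.075)
    s,zz,w=s[k],P[k,2],w[k]
    for _ in range(3):
        A=np.c_[s,np.ones(len(s))];co=np.linalg.lstsq(A,zz,rcond=None)[0];r=zz-A@co;g=abs(r)<.004;s,zz,w=s[g],zz[g],w[g]
    print(n,"n",len(s),"s range",s.min(),s.max(),"near mean z",zz[s<0].mean(),"far n",(s>0).sum(),"down-tilt of +x rad",-co[0],"z0",co[1])
    cv2.imwrite(f"pics/{n}_t.png",im)
print(env.get_obs()["time_s"])
E
python3 tilt.py; python3 -c "
import cv2;im=cv2.imread('pics/side_t.png');cv2.imwrite('pics/side3.png',cv2.resize(im[180:320,210:410],None,fx=4,fy=4,interpolation=cv2.INTER_CUBIC))"
```

```text
side n 576 s range -0.25878530807926103 0.11996580769436994 near mean z 0.14301296253712661 far n 103 down-tilt of +x rad -0.027586811487441167 z0 0.14765483148075043
top n 117 s range -0.08508668619728484 0.11826678361062147 near mean z 0.14764051979072046 far n 112 down-tilt of +x rad -0.011506265717373336 z0 0.14863786929957026
17.3
```

View pics/side3.png

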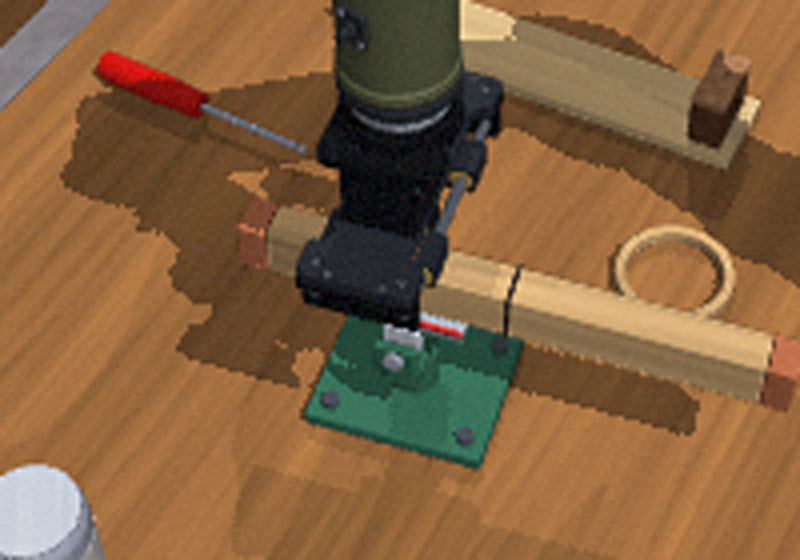

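The bar rests in the cradle free of the fingers, with its near (-x) end slightly low. I'll refine the tilt reading with the wrist depth as well.

```bash
cat > tilt2.py <<'E'
from h import *
from scipy.spatial.transform import Rotation as R
a=np.radians(10.8)
def fit(n,P,hw,x0=.075):
    q=P[:,:2]-[.5155,.1697];s=q@[np.cos(a),np.sin(a)];w=q@[-np.sin(a),np.cos(a)]
    k=(abs(w)<hw)&(P[:,2]>.115)&(P[:,2]<.19)&(s>-.25)&(s<.112)&(abs(s)>x0)
    s,zz,w=s[k],P[k,2],w[k]
    for _ in range(5):
        A=np.c_[s,w,np.ones(len(s))];co=np.linalg.lstsq(A,zz,rcond=None)[0];r=zz-A@co;g=abs(r)<max(.002,2*r.std());s,zz,w=s[g],zz[g],w[g]
    print(n,len(s),(s>0).sum(),"tilt",round(-co[0],4),"cross",round(co[1],4),"z0",round(co[2],4),"rms",r.std().round(4))
def run():
    o=env.get_obs();im,d=viewer.read_camera("wrist");c=viewer.calibration("wrist");K=np.array(c["K"]);H=np.array(c["hand_eye"])
    T=np.eye(4);T[:3,:3]=R.from_euler("xyz",o["tool_rot"],degrees=True).as_matrix();T[:3,3]=o["tool_pos"];T=T@H
    v,u=np.nonzero(d>0);z=d[v,u];q=np.c_[u-K[0,2],v-K[1,2]];r=np.hypot(*q.T)+1e-9;t=np.tan(np.minimum(r/K[0,0],1.4))*z
    fit("wrist",(np.c_[q[:,0]/r*t,-q[:,1]/r*t,-z,np.ones(len(z))]@T.T),.012,.03)
    for n in("side","side","top"):
        c=viewer.calibration(n);K=np.array(c["K"]);T=np.array(c["T"]);im,d=viewer.read_camera(n)
        v,u=np.nonzero(d>0);z=d[v,u];P=np.c_[(u-K[0,2])/K[0,0]*z,-(v-K[1,2])/K[1,1]*z,-z,np.ones(len(z))]@T.T
        fit(n,P,.009)
        cv2.imwrite(f"pics/{n}_t.png",im)
    print(o["time_s"],o["tool_pos"],o["force"])
run()
E
python3 tilt2.py
```

```text
wrist 10239 10061 tilt -0.0246 cross 0.0016 z0 0.1475 rms 0.0006
side 424 66 tilt -0.0269 cross -0.0237 z0 0.1479 rms 0.0014
side 406 66 tilt -0.0246 cross 0.0152 z0 0.1477 rms 0.0013
top 81 80 tilt -0.0291 cross 0.0969 z0 0.147 rms 0.0018
17.3 [0.51616338 0.16967611 0.12828618] [-0.03451048 -0.02921467  0.66519614]
```

The wrist and side cameras agree on a tilt of -0.025 rad, so the bar should move +2.5 mm along x. I'll regrip, lift, shift and lay it down again.

>>> arm_command(series=[[[0,0,0],0],[[0,0,0],0],[[0,0,0],0],[[0,0,0],0],[[0,0,0],0]], grip=1, grip_force=60)

```text
time_s: 18.0
tool_pos: [0.5162, 0.1697, 0.1283]
tool_rot: [180.0, 0.0, 10.8]
force: [-0.4, -0.1, 0.2]
grip_width: 0.0295
grasp_force: 60.0
```

>>> arm_command(series=[[[0,0,-1],0],[[0,0,-3],0],[[0,0,-6],0],[[0,0,-8],0],[[0,0,-8],0]])

```text
time_s: 18.5
tool_pos: [0.516, 0.1696, 0.1362]
tool_rot: [180.0, 0.0, 10.8]
force: [0.1, 0.4, -5.8]
grip_width: 0.0295
grasp_force: 60.0
```

>>> arm_command(series=[[[1,0,0],0],[[2.5,0,0],0],[[2.5,0,0],0],[[2.5,0,2],0],[[2.5,0,4],0]])

```text
time_s: 19.0
tool_pos: [0.5186, 0.1702, 0.1321]
tool_rot: [180.0, 0.0, 10.8]
force: [-0.1, -0.5, -5.5]
grip_width: 0.0297
grasp_force: 60.0
```

>>> arm_command(series=[[[0,0,1],0],[[0,0,2],0],[[0,0,3],0],[[0,0,3.8],0],[[0,0,3.8],0]])

```text
time_s: 19.5
tool_pos: [0.5185, 0.1701, 0.1288]
tool_rot: [180.0, 0.0, 10.8]
force: [-2.7, -1.0, -0.5]
grip_width: 0.0295
grasp_force: 60.0
```

>>> arm_command(series=[[[0,0,0],0],[[0,0,0],0],[[0,0,0],0],[[0,0,0],0],[[0,0,0],0]], grip_force=3)

```text
time_s: 20.0
tool_pos: [0.5193, 0.1703, 0.1289]
tool_rot: [-180.0, -0.1, 10.8]
force: [0.5, 0.3, -0.9]
grip_width: 0.03
grasp_force: 3.0
```

>>> arm_command(series=[[[0,0,0],0],[[0,0,0],0],[[0,0,0],0],[[0,0,0],0],[[0,0,0],0]], grip=0)

```text
time_s: 20.5
tool_pos: [0.5186, 0.1702, 0.1285]
tool_rot: [180.0, -0.0, 10.8]
force: [0.5, -0.0, -0.5]
grip_width: 0.0431
grasp_force: 0.0
```

>>> arm_command(series=[[[0,0,0],0],[[0,0,0],0],[[0,0,0],0],[[0,0,0],0],[[0,0,0],0]])

```text
time_s: 21.0
tool_pos: [0.5187, 0.1702, 0.1285]
tool_rot: [180.0, 0.0, 10.8]
force: [0.6, 0.1, -0.2]
grip_width: 0.0438
grasp_force: 0.0
```

```bash
python3 tilt2.py
```

```text
wrist 9738 9721 tilt 0.0035 cross 0.0012 z0 0.1475 rms 0.0006
side 418 63 tilt 0.0023 cross -0.0006 z0 0.1477 rms 0.0014
side 410 66 tilt 0.0023 cross 0.0116 z0 0.1478 rms 0.0015
top 86 85 tilt 0.021 cross 0.0291 z0 0.1487 rms 0.0018
21.0 [0.5186569 0.1701699 0.1285144] [ 0.64605578  0.0646773  -0.18427044]
```

The bar is level within about 0.003 rad. I'll open wider and retreat straight up.

>>> arm_command(series=[[[0,0,0],0],[[0,0,0],0],[[0,0,0],0],[[0,0,-2],0],[[0,0,-6],0]], grip=-0.4)

```text
time_s: 21.7
tool_pos: [0.5185, 0.1701, 0.1345]
tool_rot: [180.0, 0.0, 10.8]
force: [0.2, -0.5, 0.1]
grip_width: 0.0603
grasp_force: 0.0
```

>>> arm_command(series=[[[0,0,-10],0],[[0,0,-25],0],[[0,0,-50],0],[[0,0,-75],0],[[0,0,-90],0]])

```text
time_s: 22.2
tool_pos: [0.5197, 0.1707, 0.228]
tool_rot: [180.0, -0.2, 10.8]
force: [0.0, -0.2, 0.3]
grip_width: 0.061
grasp_force: 0.0
```

>>> arm_command(series=[[[0,0,-15],0],[[0,0,-25],0],[[0,0,-30],0],[[0,0,-30],0],[[0,0,-30],0]])

```text
time_s: 22.7
tool_pos: [0.5183, 0.17, 0.2537]
tool_rot: [180.0, 0.1, 10.8]
force: [0.1, 0.2, 0.2]
grip_width: 0.0608
grasp_force: 0.0
```

```bash
python3 tilt2.py; python3 -c "
import cv2;im=cv2.imread('pics/side_t.png');cv2.imwrite('pics/side4.png',cv2.resize(im[60:390,200:480],None,fx=1.8,fy=1.8,interpolation=cv2.INTER_CUBIC))"
```

```text
wrist 4305 2765 tilt 0.0027 cross 0.0005 z0 0.1474 rms 0.0007
side 404 61 tilt 0.0032 cross 0.0134 z0 0.1475 rms 0.0014
side 405 61 tilt 0.0022 cross -0.0257 z0 0.1479 rms 0.0014
top 352 78 tilt 0.0003 cross -0.0045 z0 0.1478 rms 0.0018
22.7 [0.51825469 0.17000501 0.25368605] [0.07786189 0.19016324 0.16158524]
```

View pics/side4.png

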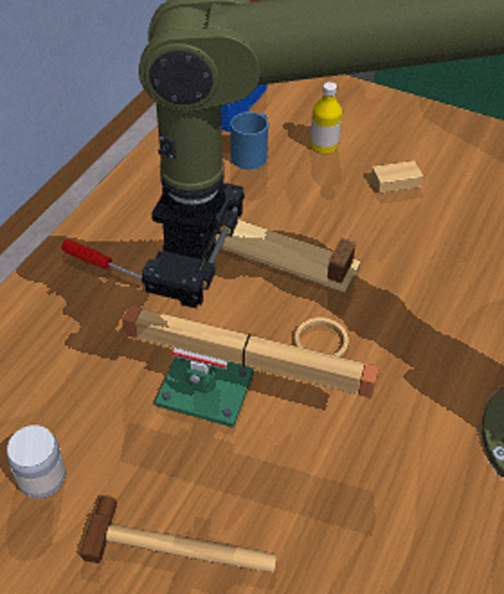

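The bar lies level in the cradle at tilt 0.003 rad. The gripper is clear above it, and the bystanders are where they were.

```bash
python3 -c "
from cell import env
print(env.sign_off())"
```

```text
the job is handed in; nothing more can be done
None
```

The bar now rests by itself in the cradle, level to about 0.003 rad, at its balance point about 68 mm from the middle line; I handed the job in at about 23 s, with the gripper clear and nothing else on the bench moved.

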